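# Open the descaler jug's push-and-turn safety cap

### The job

Open the descaler jug, the rectangular one with a carrying handle that stands in a wire rack: press its push-and-turn safety cap down, twist it anticlockwise until it is free, and lift it off. The job finishes while holding: do not put the cap down or let go of it, but end with it in the gripper, level and still, some 5 to 10 cm straight above the open mouth. Leave the jug standing down in its rack and everything else where it is.

Things in the scene. Friction and masses are not known exactly. Their poses are not given: they have to be found in the camera images.
- cap: Grey push-and-turn cap of the jug: round, ribbed, 52 mm across, 33 mm high, with two raised anticlockwise arrows on top; loose, 47 g. Origin: centre of its underside (rim of the skirt), z up through its top; shut, this lies on the neck axis 163 mm above the jug's origin, its x along the jug's x. Unpressed, it can neither be turned (5 degrees of play) nor pulled off.
- cap_top (a point): Centre of the cap's top. Pushed down, the cap yields to a spring: 6 N at first, 10.5 N at 4.5 mm where its lugs clear the notches, 12 N at the firm bottom at 6 mm. Kept down, it turns anticlockwise seen from above: free of the neck past about 37 degrees, firm stop at 85 (60 is a good middle). Ease the push and it rises 2 mm above its shut height, then lifts straight off.
- jug: White rectangular 1.5 litre jug with handle, about 0.8 kg, loose but kept from turning by its rack. Body 130 mm (x) by 90 (y) by 98 high; the neck stands at x = -25 mm, y = 0 on a tower 75 mm wide that narrows from 122 to 150 mm height; the handle arches behind it (+x) to 134 mm height. Origin: centre of its underside, z up.
- mouth (a point): Centre of the jug's mouth, on the rim at the top of the neck, 186 mm above the jug's origin; neck 34 mm across. Shut, the cap's top is 10 mm above it.
- rack: Stainless wire rack bolted to the bench, holding the jug: pocket 135 by 95 mm with a 4 mm floor and rails up to 58 mm high. Origin: centre of its underside, x along the pocket's long side.
- rinse_bottle: Bystander: white round bottle 86 mm across, 166 mm high, with a plain narrow black cap (35 mm), in a second rack of the same kind. Origin: centre of its underside.
- spray_bottle: Bystander: pale trigger spray bottle, 80 mm across, 221 mm high. Origin: centre of its underside.
- tub: Bystander: white round food tub with lid, 137 mm across, 102 mm high. Origin: centre of its underside.
- dosing_cup: Bystander: clear plastic dosing cup, 72 mm across, 75 mm high. Origin: centre of its underside.
Things that resemble listed ones, but are neither listed nor needed, are in the scene too. There is more than one size of the cap; the one meant has the size given above.

How it is judged (in metres and radians):
On the way, in this order (a step that is already met when the one before it is completed fails the run):
1. the shut cap is pressed down at least 4 mm against its spring (z of cap in the frame of jug below 0.159 m), for 0.05 s.
2. the cap is twisted free of its notches while still down on the neck (angle between the x axis of cap and the x axis of jug, either way round above 0.55 rad and z of cap in the frame of jug below 0.168 m and horizontal distance between cap and mouth below 0.006 m), for 0.05 s.
At the end, for the whole second after the job is handed in: The gripper holds the cap (over 1 N), still (under 20 mm/s) and level within 11 degrees, its underside 35 to 130 mm above the mouth and within 30 mm of the neck axis; the jug stands on its rack floor (within 4 mm, 3 degrees), at rest and touched by neither cap nor robot (z of cap in the frame of mouth between 0.035 and 0.13 m and horizontal distance between cap and mouth below 0.03 m and angle between cap's own z axis and vertical below 0.2 rad and linear speed of each of cap, jug below 0.02 m/s and contact force between the fingers and cap above 1 N and contact force between each of cap, the arm, the fingers and jug below 0.1 N and z of jug in the frame of rack below 0.008 m and angle between jug's own z axis and vertical below 0.05 rad); the arm keeps its last pose, push and grip.
It fails at once if the jug is lifted more than 15 mm off its rack's floor or tipped over 9 degrees (z of jug in the frame of rack above 0.019 m or angle between jug's own z axis and vertical above 0.16 rad).
It fails at once if a bystander is moved more than 30 mm (distance of any of rinse_bottle, spray_bottle, tub, dosing_cup from where it was at the start of the episode above 0.03 m).
It also fails if it takes over 35 s, if anything falls off the work surface, if the arm or the gripper's body presses on something with over 40 N, if the wrist force passes 120 N, or if a joint passes its speed limit or range.

### The arm

A 6-joint arm with a two-finger parallel gripper is mounted at the origin on the work surface. World frame = base frame: x ahead of the robot, y to its left, z up, the work surface at z = 0. Lengths are in m, angles in degrees, forces in N, time in s.
With the tool pointing down it reaches from about 0.25 to 0.725 m from the base axis. Payload 4 kg.
Tool frame: the origin (TCP) lies at the very end of the fingers, on their centre line; the grasp point (between the pads) lies 19 mm behind it; x points along the fingers, z is the direction in which the jaws open and shut, and the axes are right-handed (so a half turn about x gives the same grasp; the last joint's range is limited). The gripper opens to 85 mm and grips with 20 to 120 N. Pads are 22 mm wide; open, the fingers measure 114 mm over their backs; the gripper's body (76 mm by 85 mm) begins 54 mm behind the grasp point. The pads swing forward as they close: fully open they stand 13 mm farther back than shut.
Start: joints at [-68.984, 13.785, 0.286, 76.501, 0, 90], TCP at [0.179, -0.467, 0.231] pointing down, gripper open.
Joint ranges: [-155.79, 155.79], [-60.16, 107.12], [-62.33, 73.08], [-114, 123.19], [-81.49, 82.49], [-180, 180]. Speed limits (degrees/s): [159.86, 159.86, 180, 180, 180, 180].

### API

Orientations are given as [roll, pitch, yaw] about the fixed x, y, z axes, in that order (R = Rz(yaw) Ry(pitch) Rx(roll)).
In Python, from rig import r, vision gives the robot as it stands.
- The arm moves only by the tool send_rows, never from a script. Its argument "increments" is a list of rows, each an object with "rot": the turn, a rotation vector about the tool's x, y, z in degrees, a list of three; "delta_pos": the shift along the tool's x, y, z in mm, a list of three; "grip": the opening, from 0 (shut) to 1 (fully open). In form: [{"rot": [ax, ay, az], "delta_pos": [tx, ty, tz], "grip": grip}, ...]. A call has 1 to 20 rows; each row is the pose to reach, as a shift and turn from the pose commanded when the call began, along the tool's axes at that moment; what a row does not reach only later rows make up. A row lasts 1/12 s, in which the tool goes at most 41.7 mm and 7.16 degrees, less where a joint would pass 70% of its speed; a pose out of reach is approached as far as the arm can. A call with a gripper value outside its range is refused whole. The fingers move at their own pace and stop on an object; "force" is the grip in N (left out, the last holds). Time passes only in rows, so rows that repeat a pose let the fingers close. It gives the time, the measured TCP pose, the force and the opening at its end, in the units of the state.
- r.state(): the state, without advancing time (a new reading comes with each control period).
- vision.get_image(name): name is "scene" or "top" or "wrist"; returns the picture (480x640x3 uint8, blue, green, red); there is no depth.
- vision.camera_params(name): a dict with "mtx" (3x3 intrinsics, pixels), "k1" (the pictures are not rectified: a ray, as slopes to the right and down, at radius r is drawn at 1 + k1 r^2 times it, then the intrinsics apply), "position" and "attitude" of the camera in the world. Camera axes: x right, y down, z forward; pixel columns grow to the right and rows downward; lengths in m; the calibration is good to about 2 mm. A picture is of the moment at which its call begins: read the wrist's pose just before it. camera_params takes no time and is no camera call; for the wrist camera it gives the pose at the moment of the call.
- r.close_job(): hands the job in, once; it reports no verdict.
The state is a dict: "time": time; "joint_positions": joint angles; "dq": joint speeds; "tau": joint torques, N m; "ee_pos": TCP position; "tcp_rot": TCP orientation; "ft_force": force on the tool from outside, world axes, zero at the start; "ft_torque": the same for the moment, N m; "gripper_width": finger opening in m.
Only numpy, scipy, OpenCV 4.12 (cv2) and the standard library are available. Lean on these libraries where they do the work, as an engineer would, in place of code of your own. Each camera call takes 0.05 s, during which the arm holds its last target.

## Working session

There is one attempt and no reset: what is moved stays moved. The work goes in short steps, Python scripts to look and compute and a tool call to move; the robot and the scene stay as the last step left them, time stands still between calls to the robot, and variables do not carry over. Pictures are saved under pics/ and viewed, and the job is handed in when it is done.

Besides the shell and the picture viewer there is one more tool, called after "Request:" as name([rows], argument=value, ...), one row to a line, values as JSON. send_rows: Moves the arm, as the interface text tells. Its arguments: {"type":"object","properties":{"increments":{"type":"array","items":{"type":"object","properties":{"rot":{"type":"array","items":{"type":"number"}},"delta_pos":{"type":"array","items":{"type":"number"}},"grip":{"type":"number"}}}},"force":{"type":"number"}},"required":["increments"]}

```bash
ls; mkdir -p pics
python3 - <<'E'
from rig import r, vision
import cv2
print(r.state())
for n in ["scene","top","wrist"]:
    print(n, vision.camera_params(n))
    cv2.imwrite(f"pics/{n}0.png", vision.get_image(n))
E
```

```text
pics
{'time': 0.0, 'joint_positions': array([-6.89863498e+01,  1.38319653e+01,  2.14066765e-01,  7.65040085e+01,
        8.70669492e-04,  9.00007148e+01]), 'dq': array([-0.03665269,  0.0187407 ,  0.01642804,  0.04361654,  0.05789503,
        0.05123394]), 'tau': array([-3.68739729e-04, -3.72316396e+01,  2.52408975e+01,  1.69197621e-02,
        6.84444331e-05,  5.25456201e-06]), 'ee_pos': array([ 0.17906799, -0.46614322,  0.23041738]), 'tcp_rot': array([179.59151151,  89.87808986, 110.60444593]), 'ft_force': array([-0.55216973,  0.80436738,  0.42700575]), 'ft_torque': array([ 0.01781101, -0.0354555 ,  0.01847055]), 'gripper_width': 0.0853832376829739}
scene {'mtx': array([[609.76534698,   0.        , 319.82273739],
       [  0.        , 609.76534698, 231.61294544],
       [  0.        ,   0.        ,   1.        ]]), 'k1': -0.05343477659640938, 'position': array([ 1.4036083 , -0.45900583,  0.85948608]), 'attitude': array([-126.25118213,   -0.63752253,   62.41510049])}
top {'mtx': array([[553.20891074,   0.        , 321.53730762],
       [  0.        , 553.20891074, 247.00601953],
       [  0.        ,   0.        ,   1.        ]]), 'k1': -0.08591839834210452, 'position': array([ 0.33062773, -0.00944455,  1.29479059]), 'attitude': array([-170.21421437,    0.21639168,  -88.96041436])}
wrist {'mtx': array([[337.16059442,   0.        , 317.89787891],
       [  0.        , 337.16059442, 236.05389756],
       [  0.        ,   0.        ,   1.        ]]), 'k1': -0.013884634951382008, 'position': array([ 0.24194561, -0.44359642,  0.37384908]), 'attitude': array([ 1.64648217e+02,  1.14942625e-01, -6.89763939e+01])}
```

View pics/scene0.png

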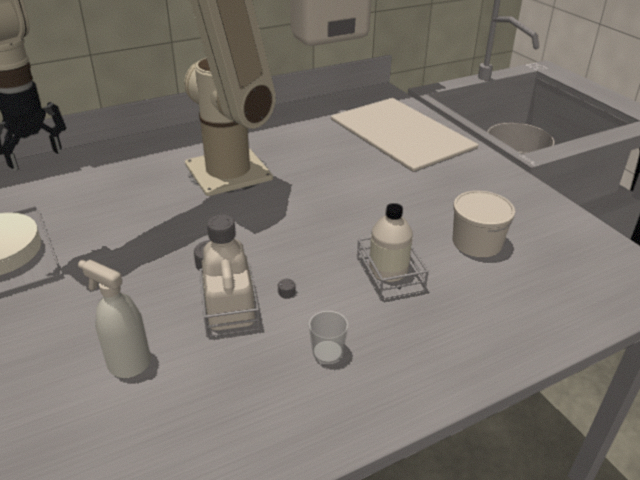

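View pics/top0.png

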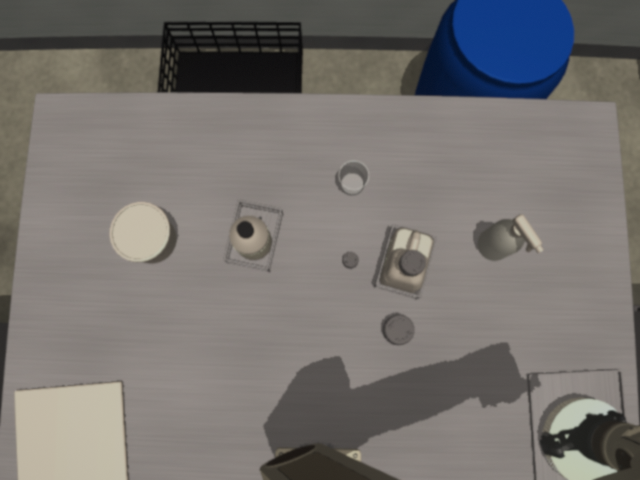

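View pics/wrist0.png

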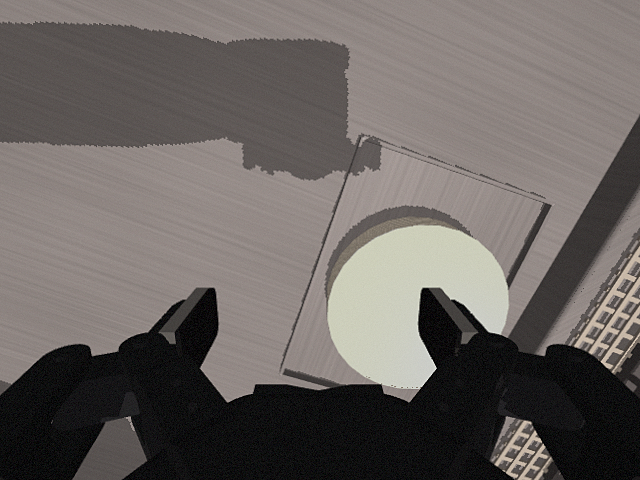

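The top view shows the jug in its rack with its cap at about (412,262). The scene view has it at (221,229). The other round dark discs, at (399,329) and (350,260), are loose on the bench. I'll zoom in to locate the cap precisely.

Run:
```python
import cv2
a=cv2.imread("pics/top0.png")[210:350,330:490]
cv2.imwrite("pics/top0c.png",cv2.resize(a,None,fx=5,fy=4.2857,interpolation=cv2.INTER_CUBIC))
a=cv2.imread("pics/scene0.png")[200:350,160:320]
cv2.imwrite("pics/scene0c.png",cv2.resize(a,(640,600),interpolation=cv2.INTER_CUBIC))
```

```text
(no output)
```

View pics/top0c.png

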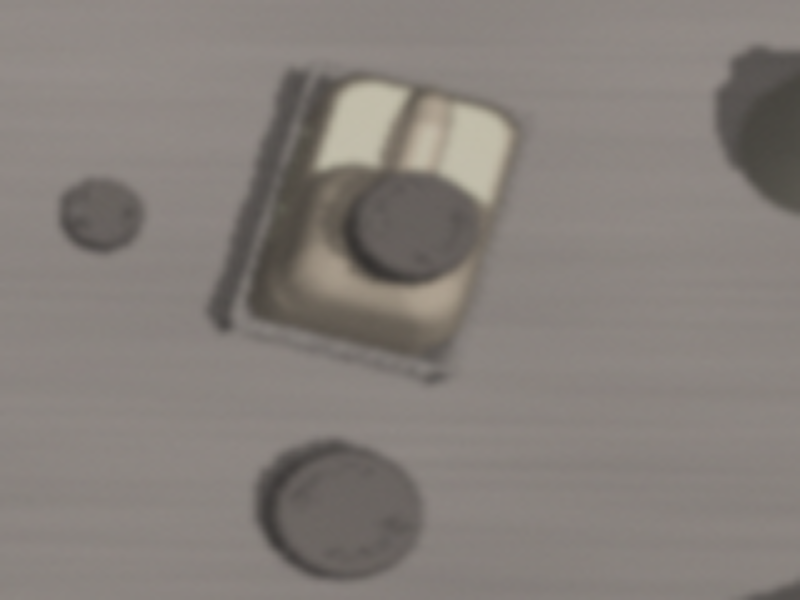

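View pics/scene0c.png

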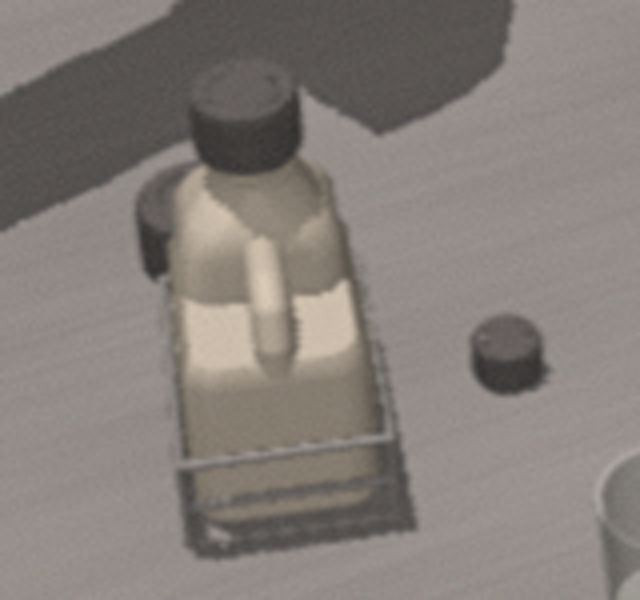

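```bash
cat > h.py <<'E'
import numpy as np, cv2
from scipy.spatial.transform import Rotation as R
from rig import r, vision
def ray(p,uv):
    d=np.array([p["k1"],0,0,0,0.])
    x=cv2.undistortPoints(np.array([[uv]],float),p["mtx"],d)[0,0]
    v=R.from_euler("xyz",p["attitude"],degrees=True).as_matrix()@np.array([x[0],x[1],1.])
    return np.array(p["position"]),v
def onz(p,uv,z):
    o,v=ray(p,uv); return o+v*(z-o[2])/v[2]
def proj(p,X):
    Rm=R.from_euler("xyz",p["attitude"],degrees=True).as_matrix()
    c=(np.atleast_2d(X)-p["position"])@Rm
    return cv2.projectPoints(c,np.zeros(3),np.zeros(3),p["mtx"],np.array([p["k1"],0,0,0,0.]))[0][:,0]
E
python3 - <<'E'
from h import *
T=vision.camera_params("top"); S=vision.camera_params("scene")
ct=(413.5/5+329.5,224.5/4.2857+209.5); cs=(245/4+159.5,92.5/4+199.5)
print(onz(T,ct,.2),onz(S,cs,.2))
o1,v1=ray(T,ct);o2,v2=ray(S,cs)
s=np.linalg.lstsq(np.c_[v1,-v2],o2-o1,rcond=None)[0]
print(o1+v1*s[0],o2+v2*s[1])
q=[onz(T,((x+.5)/5+329.5,(y+.5)/4.2857+209.5),.05) for x,y in [(305,70),(228,325),(440,377),(525,115)]]
print(np.round(q,4)); 
for a,b in[(1,0),(2,3),(2,1),(3,0)]: d=q[b]-q[a]; print(np.degrees(np.arctan2(d[1],d[0])),np.linalg.norm(d))
E
```

```text
[ 0.49229594 -0.18395303  0.2       ] [ 0.50168675 -0.18783393  0.2       ]
[ 0.49322623 -0.18495721  0.19370025] [ 0.49311359 -0.18525632  0.1937313 ]
[[ 0.5971 -0.1588  0.05  ]
 [ 0.4592 -0.1236  0.05  ]
 [ 0.4333 -0.2194  0.05  ]
 [ 0.5744 -0.2601  0.05  ]]
-14.326682522737386 0.14232058795359298
-16.0991807839729 0.1467766201667978
74.86961193580512 0.09925387847870107
77.32551890651938 0.1038272259047505
```

```bash
cat >> h.py <<'E'
def Rt(e): return R.from_euler("xyz",e,degrees=True)
def rel(p0,R0,p1,R1):
    return np.round(R0.inv().apply(np.array(p1)-p0)*1000,2), np.round((R0.inv()*R1).as_rotvec(degrees=True),2)
E
python3 - <<'E'
from h import *
s=r.state()
Rm=Rt(s["tcp_rot"]); print(np.round(Rm.as_matrix(),4), s["time"])
# nominal start: x down, z toward radial?
z=Rm.as_matrix()[:,2]; a=np.degrees(np.arctan2(z[1],z[0])); print("jaw yaw",a)
E
```

```text
[[-6.000e-04  9.335e-01  3.587e-01]
 [ 1.500e-03  3.587e-01 -9.335e-01]
 [-1.000e+00 -0.000e+00 -1.600e-03]] 0.15
jaw yaw -68.98229288552275
```

```bash
cat >> h.py <<'E'
def Rj(a):
    a=np.radians(a); z=np.array([np.cos(a),np.sin(a),0]); x=np.array([0,0,-1.]); 
    return R.from_matrix(np.c_[x,np.cross(z,x),z])
E
python3 - <<'E'
from h import *
print(rel([.179,-.467,.231],Rj(-68.984),[.4925,-.185,.28],Rj(-19)))
E
```

```text
(array([ -49.  ,  393.78, -150.81]), array([-49.98,   0.  ,   0.  ]))
```

Request:
send_rows([
  {"rot": [0, 0, 0], "delta_pos": [-25, 0, 0], "grip": 1},
  {"rot": [-2, 0, 0], "delta_pos": [-49, 15, -6], "grip": 1},
  {"rot": [-6, 0, 0], "delta_pos": [-49, 45, -17], "grip": 1},
  {"rot": [-10, 0, 0], "delta_pos": [-49, 80, -31], "grip": 1},
  {"rot": [-15, 0, 0], "delta_pos": [-49, 115, -44], "grip": 1},
  {"rot": [-20, 0, 0], "delta_pos": [-49, 150, -58], "grip": 1},
  {"rot": [-25, 0, 0], "delta_pos": [-49, 185, -71], "grip": 1},
  {"rot": [-30, 0, 0], "delta_pos": [-49, 220, -84], "grip": 1},
  {"rot": [-35, 0, 0], "delta_pos": [-49, 255, -98], "grip": 1},
  {"rot": [-39, 0, 0], "delta_pos": [-49, 290, -111], "grip": 1},
  {"rot": [-43, 0, 0], "delta_pos": [-49, 325, -125], "grip": 1},
  {"rot": [-46, 0, 0], "delta_pos": [-49, 355, -136], "grip": 1},
  {"rot": [-48, 0, 0], "delta_pos": [-49, 378, -145], "grip": 1},
  {"rot": [-50, 0, 0], "delta_pos": [-49, 391, -150], "grip": 1},
  {"rot": [-50, 0, 0], "delta_pos": [-49, 394, -151], "grip": 1},
  {"rot": [-50, 0, 0], "delta_pos": [-49, 394, -151], "grip": 1},
  {"rot": [-50, 0, 0], "delta_pos": [-49, 394, -151], "grip": 1},
  {"rot": [-50, 0, 0], "delta_pos": [-49, 394, -151], "grip": 1},
], force=60)

```text
time: 1.65
ee_pos: [0.4919, -0.1856, 0.2804]
tcp_rot: [-121.7, 90.0, -140.8]
ft_force: [-0.4, -0.5, -0.7]
gripper_width: 0.0856
```

Run:
```python
from h import *
W=vision.camera_params("wrist"); im=vision.get_image("wrist"); s=r.state()
print(s["time"],s["ee_pos"],s["tcp_rot"],s["joint_positions"],s["ft_force"],s["dq"]); print(W)
cv2.imwrite("pics/wrist1.png",im)
import pickle; pickle.dump(W,open("W1.pkl","wb"))
```

```text
1.7 [ 0.4919883  -0.18565752  0.2805183 ] [ -90.673774     89.98128107 -109.80050799] [-2.06637810e+01  1.59418361e+01  1.04331698e+01  8.44910516e+01
 -1.87168012e-02  8.84629529e+01] [ 0.26578941  0.21220492 -0.12119539] [-0.08329522 -0.11267827  0.15090211  0.03735372  0.22924643 -0.09937681]
{'mtx': array([[337.16059442,   0.        , 317.89787891],
       [  0.        , 337.16059442, 236.05389756],
       [  0.        ,   0.        ,   1.        ]]), 'k1': -0.013884634951382008, 'position': array([ 0.51429517, -0.12356139,  0.42371433]), 'attitude': array([ 1.64644875e+02,  5.96921129e-02, -1.91100174e+01])}
```

View pics/wrist1.png

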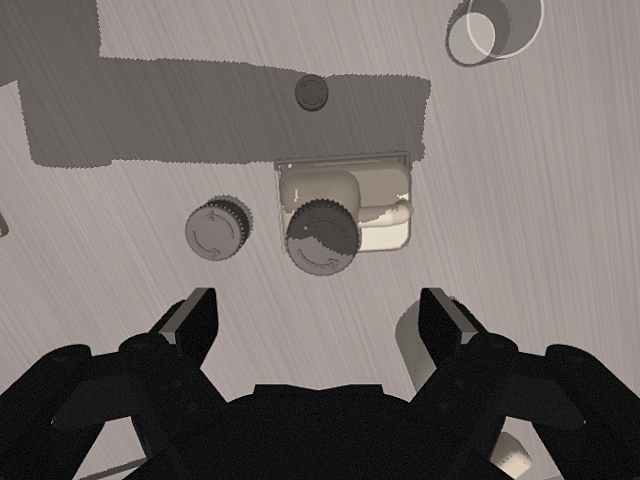

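The wrist view shows the jug cap at about (322,238) with its arrows, the handle to the right, and a decoy cap on the bench at (217,232). I'll zoom in and fit the circle.

Run:
```python
from h import *
import pickle
W=pickle.load(open("W1.pkl","rb")); im=cv2.imread("pics/wrist1.png")
a=im[150:290,250:430]
a=cv2.resize(a,(720,560),interpolation=cv2.INTER_CUBIC)
a=cv2.convertScaleAbs(a,alpha=1.6)
# overlay predicted circles
for c,col in [((.4923,-.1845),(0,255,0)),]:
    for z in (.2,.167):
        t=np.linspace(0,2*np.pi,60); X=np.c_[c[0]+.026*np.cos(t),c[1]+.026*np.sin(t),0*t+z]
        p=(proj(W,X)-[250,150]+.5)*4
        cv2.polylines(a,[p.astype(np.int32)],True,col,1)
cv2.imwrite("pics/w1c.png",a)
```

```text
(no output)
```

View pics/w1c.png

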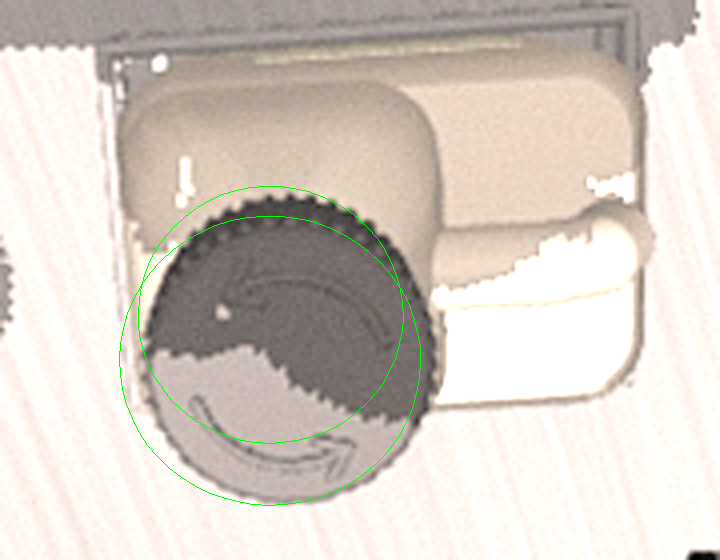

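Request:
send_rows([
  {"rot": [0, 0, 0], "delta_pos": [10, 1.6, 3.6], "grip": 1},
  {"rot": [0, 0, 0], "delta_pos": [30, 1.6, 3.6], "grip": 1},
  {"rot": [0, 0, 0], "delta_pos": [45, 1.6, 3.6], "grip": 1},
  {"rot": [0, 0, 0], "delta_pos": [55, 1.6, 3.6], "grip": 1},
  {"rot": [0, 0, 0], "delta_pos": [60, 1.6, 3.6], "grip": 1},
  {"rot": [0, 0, 0], "delta_pos": [60, 1.6, 3.6], "grip": 1},
  {"rot": [0, 0, 0], "delta_pos": [60, 1.6, 3.6], "grip": 1},
])

```text
time: 2.28
ee_pos: [0.4969, -0.1844, 0.2205]
tcp_rot: [-3.9, 90.0, -22.9]
ft_force: [-0.2, -0.8, 0.7]
gripper_width: 0.0851
```

Run:
```python
from h import *
W=vision.camera_params("wrist"); im=vision.get_image("wrist"); s=r.state()
print(s["time"],s["ee_pos"],Rt(s["tcp_rot"]).as_matrix()[:,0],s["ft_force"])
for c,col in [((.4959,-.1854),(0,255,0)),]:
    for z in (.2,.167):
        t=np.linspace(0,2*np.pi,60); X=np.c_[c[0]+.026*np.cos(t),c[1]+.026*np.sin(t),0*t+z]
        cv2.polylines(im,[proj(W,X).astype(np.int32)],True,col,1)
cv2.imwrite("pics/wrist2.png",im)
```

```text
2.3333 [ 0.49727378 -0.18443395  0.22103536] [ 1.24833259e-03 -4.50352535e-04 -9.99999119e-01] [0.20725586 0.02317143 0.79213624]
```

View pics/wrist2.png

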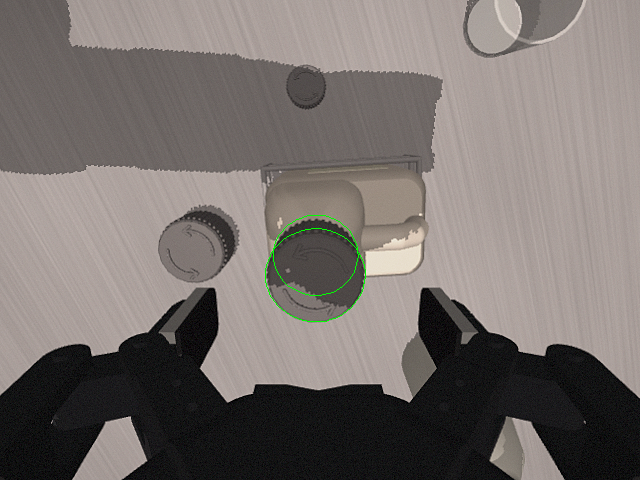

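The fitted circle sits on the cap, and the cap (column ~316) is centred between the jaws (318). Descending and gripping.

Request:
send_rows([
  {"rot": [0, 0, 0], "delta_pos": [12, -1, -0.8], "grip": 1},
  {"rot": [0, 0, 0], "delta_pos": [28, -1.2, -0.8], "grip": 1},
  {"rot": [0, 0, 0], "delta_pos": [42, -1.2, -0.8], "grip": 1},
  {"rot": [0, 0, 0], "delta_pos": [50, -1.2, -0.8], "grip": 1},
  {"rot": [0, 0, 0], "delta_pos": [54, -1.2, -0.8], "grip": 1},
  {"rot": [0, 0, 0], "delta_pos": [54, -1.2, -0.8], "grip": 1},
  {"rot": [0, 0, 0], "delta_pos": [54, -1.2, -0.8], "grip": 1},
])

```text
time: 2.92
ee_pos: [0.4962, -0.1852, 0.1671]
tcp_rot: [-3.4, 89.9, -22.4]
ft_force: [-0.0, 0.1, -0.3]
gripper_width: 0.0854
```

Run:
```python
from h import *
W=vision.camera_params("wrist"); im=vision.get_image("wrist"); s=r.state()
print(s["time"],s["ee_pos"],Rt(s["tcp_rot"]).as_matrix()[:,0],s["ft_force"])
cv2.imwrite("pics/wrist3.png",im)
cv2.imwrite("pics/scene3.png",vision.get_image("scene")[60:360,40:440])
```

```text
2.9667 [ 0.49642836 -0.18524143  0.16733159] [ 1.70747600e-03 -6.38011937e-04 -9.99998339e-01] [-1.07472551 -0.16159878 -0.16493065]
```

View pics/wrist3.png

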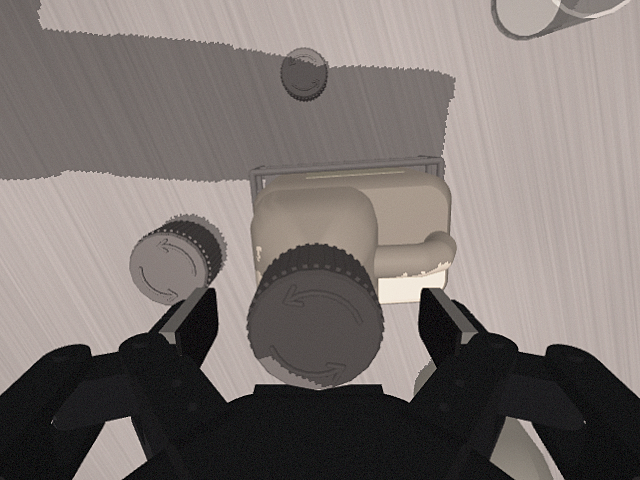

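View pics/scene3.png

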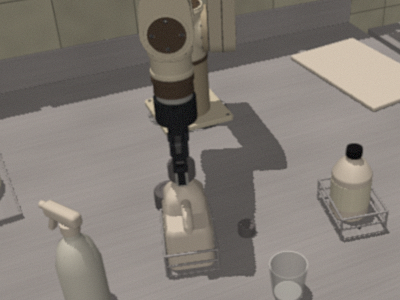

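The cap is centred between the pads. Closing on it.

Request:
send_rows([
  {"rot": [0, 0, 0], "delta_pos": [0, 0, 0], "grip": 0},
  {"rot": [0, 0, 0], "delta_pos": [0, 0, 0], "grip": 0},
  {"rot": [0, 0, 0], "delta_pos": [0, 0, 0], "grip": 0},
  {"rot": [0, 0, 0], "delta_pos": [0, 0, 0], "grip": 0},
  {"rot": [0, 0, 0], "delta_pos": [0, 0, 0], "grip": 0},
  {"rot": [0, 0, 0], "delta_pos": [0, 0, 0], "grip": 0},
  {"rot": [0, 0, 0], "delta_pos": [0, 0, 0], "grip": 0},
  {"rot": [0, 0, 0], "delta_pos": [0, 0, 0], "grip": 0},
  {"rot": [0, 0, 0], "delta_pos": [0, 0, 0], "grip": 0},
  {"rot": [0, 0, 0], "delta_pos": [0, 0, 0], "grip": 0},
], force=80)

```text
time: 3.85
ee_pos: [0.4959, -0.1851, 0.1671]
tcp_rot: [1.5, 89.9, -17.5]
ft_force: [-2.4, 1.1, 6.5]
gripper_width: 0.0506
```

Run:
```python
from h import *
im=vision.get_image("wrist"); s=r.state()
print(s["time"],s["ee_pos"],s["gripper_width"],Rt(s["tcp_rot"]).as_matrix()[:,0],s["ft_force"])
cv2.imwrite("pics/wrist4.png",im)
```

```text
3.9 [ 0.49585675 -0.18505413  0.16710928] 0.050748354974733144 [ 8.71072755e-04 -3.04145767e-04 -9.99999574e-01] [-1.35993651 -0.06524559  5.01494676]
```

View pics/wrist4.png

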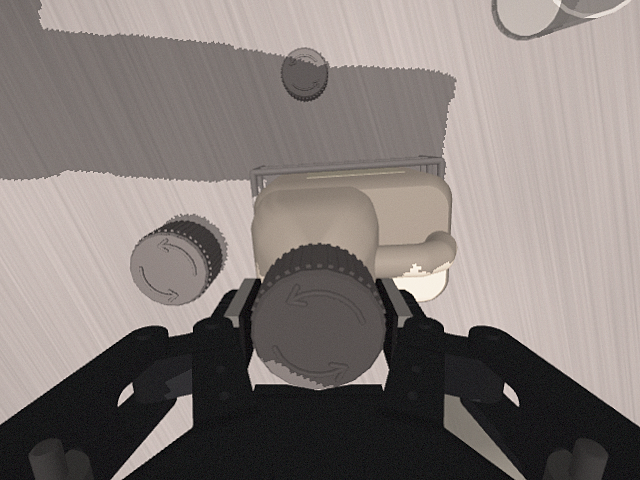

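The cap is gripped centrally: the pads are on both sides and the width is 50.7 mm. Next, press in small steps.

Request:
send_rows([
  {"rot": [0, 0, 0], "delta_pos": [1, 0, 0], "grip": 0},
  {"rot": [0, 0, 0], "delta_pos": [2, 0, 0], "grip": 0},
  {"rot": [0, 0, 0], "delta_pos": [3, 0, 0], "grip": 0},
  {"rot": [0, 0, 0], "delta_pos": [4, 0, 0], "grip": 0},
  {"rot": [0, 0, 0], "delta_pos": [5, 0, 0], "grip": 0},
  {"rot": [0, 0, 0], "delta_pos": [5, 0, 0], "grip": 0},
  {"rot": [0, 0, 0], "delta_pos": [5, 0, 0], "grip": 0},
])

```text
time: 4.48
ee_pos: [0.4959, -0.1851, 0.1628]
tcp_rot: [-1.0, 89.9, -20.0]
ft_force: [-3.0, 1.3, 10.2]
gripper_width: 0.0504
```

Request:
send_rows([
  {"rot": [0, 0, 0], "delta_pos": [1, 0, 0], "grip": 0},
  {"rot": [0, 0, 0], "delta_pos": [2, 0, 0], "grip": 0},
  {"rot": [0, 0, 0], "delta_pos": [2, 0, 0], "grip": 0},
  {"rot": [0, 0, 0], "delta_pos": [2, 0, 0], "grip": 0},
])

```text
time: 4.82
ee_pos: [0.4959, -0.1851, 0.1612]
tcp_rot: [-0.9, 89.9, -19.9]
ft_force: [-3.5, 1.9, 11.8]
gripper_width: 0.0507
```

Run:
```python
from h import *
s=r.state()
print(s["time"],s["ee_pos"],s["gripper_width"],s["ft_force"],s["ft_torque"],s["joint_positions"])
```

```text
4.8167 [ 0.49591342 -0.18508421  0.16124468] 0.050721221291611336 [-3.45130087  1.92303512 11.82870733] [ 0.36635571  0.83921796 -0.0429706 ] [-2.04671821e+01  1.92961389e+01 -2.85120762e+00  6.77426643e+01
  1.15483120e-03  8.85184309e+01]
```

The force is 11.8 N at about 5.9 mm down, so it is near the bottom. Twisting anticlockwise, which is negative about tool x, while holding the push.

Request:
send_rows([
  {"rot": [0, 0, 0], "delta_pos": [0.8, 0, 0], "grip": 0},
  {"rot": [-3, 0, 0], "delta_pos": [0.8, 0, 0], "grip": 0},
  {"rot": [-6, 0, 0], "delta_pos": [0.8, 0, 0], "grip": 0},
  {"rot": [-9, 0, 0], "delta_pos": [0.8, 0, 0], "grip": 0},
  {"rot": [-12, 0, 0], "delta_pos": [0.8, 0, 0], "grip": 0},
  {"rot": [-15, 0, 0], "delta_pos": [0.8, 0, 0], "grip": 0},
  {"rot": [-18, 0, 0], "delta_pos": [0.8, 0, 0], "grip": 0},
  {"rot": [-20, 0, 0], "delta_pos": [0.8, 0, 0], "grip": 0},
  {"rot": [-20, 0, 0], "delta_pos": [0.8, 0, 0], "grip": 0},
])

```text
time: 5.57
ee_pos: [0.4962, -0.185, 0.1612]
tcp_rot: [-13.0, 89.8, -11.9]
ft_force: [-5.0, 2.4, 14.6]
gripper_width: 0.051
```

Run:
```python
from h import *
im=vision.get_image("wrist"); s=r.state()
print(s["time"],s["ee_pos"],s["gripper_width"],s["ft_force"],s["ft_torque"],s["joint_positions"])
cv2.imwrite("pics/wrist5.png",im)
```

```text
5.6167 [ 0.49612136 -0.18496009  0.16115335] 0.05047713980215778 [-3.82287059  3.55284983 13.86812957] [0.5613578  1.08192849 0.04061664] [-2.04588507e+01  1.92796967e+01 -2.88942369e+00  6.76730258e+01
  2.22999197e-02  6.85074258e+01]
```

View pics/wrist5.png

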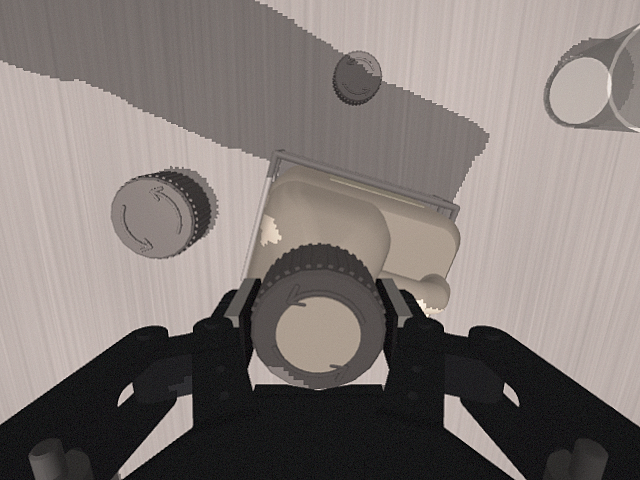

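Run:
```python
import cv2
a=cv2.imread("pics/wrist5.png")[230:400,220:420]; b=cv2.imread("pics/wrist4.png")[230:400,220:420]
cv2.imwrite("pics/w5c.png",cv2.resize(cv2.hconcat([b,a]),(800,340),interpolation=cv2.INTER_CUBIC))
im=cv2.imread("pics/wrist5.png"); print(im[335,318],im[300,270],im[345,330],im[230,280])
from h import *
cv2.imwrite("pics/scene5.png",cv2.resize(vision.get_image("scene")[130:340,120:400],(800,600),interpolation=cv2.INTER_CUBIC))
```

```text
[141 155 169] [80 78 86] [146 160 173] [140 153 165]
```

View pics/w5c.png

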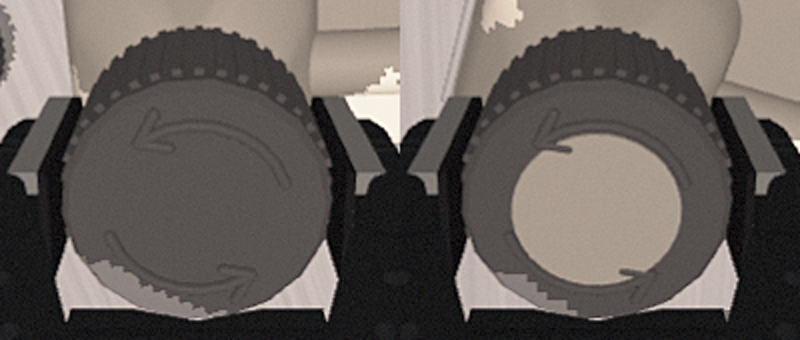

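View pics/scene5.png

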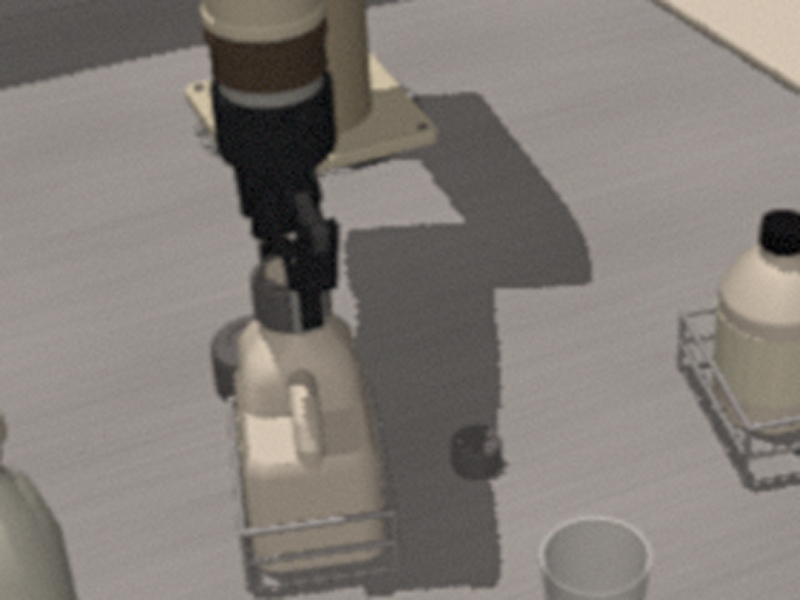

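With the cap pressed, the neck's pale disc shows through the cap top at (318,335). That looks like a rendering overlap: the forces match a cap about 6 mm down, and the arrows turned with the gripper. Continuing the twist.

Request:
send_rows([
  {"rot": [-3, 0, 0], "delta_pos": [0, 0, 0], "grip": 0},
  {"rot": [-6, 0, 0], "delta_pos": [0, 0, 0], "grip": 0},
  {"rot": [-9, 0, 0], "delta_pos": [0, 0, 0], "grip": 0},
  {"rot": [-12, 0, 0], "delta_pos": [0, 0, 0], "grip": 0},
  {"rot": [-15, 0, 0], "delta_pos": [0, 0, 0], "grip": 0},
  {"rot": [-18, 0, 0], "delta_pos": [0, 0, 0], "grip": 0},
  {"rot": [-21, 0, 0], "delta_pos": [0, 0, 0], "grip": 0},
  {"rot": [-24, 0, 0], "delta_pos": [0, 0, 0], "grip": 0},
  {"rot": [-27, 0, 0], "delta_pos": [0, 0, 0], "grip": 0},
  {"rot": [-30, 0, 0], "delta_pos": [0, 0, 0], "grip": 0},
  {"rot": [-33, 0, 0], "delta_pos": [0, 0, 0], "grip": 0},
  {"rot": [-36, 0, 0], "delta_pos": [0, 0, 0], "grip": 0},
  {"rot": [-39, 0, 0], "delta_pos": [0, 0, 0], "grip": 0},
  {"rot": [-42, 0, 0], "delta_pos": [0, 0, 0], "grip": 0},
  {"rot": [-44, 0, 0], "delta_pos": [0, 0, 0], "grip": 0},
  {"rot": [-44, 0, 0], "delta_pos": [0, 0, 0], "grip": 0},
  {"rot": [-44, 0, 0], "delta_pos": [0, 0, 0], "grip": 0},
])

```text
time: 7.08
ee_pos: [0.4956, -0.1851, 0.1611]
tcp_rot: [-75.3, 89.9, -30.3]
ft_force: [-6.2, 2.0, 15.9]
gripper_width: 0.0505
```

Run:
```python
from h import *
im=vision.get_image("wrist"); s=r.state()
print(s["time"],s["ee_pos"],s["gripper_width"],s["ft_force"],s["ft_torque"],s["joint_positions"])
cv2.imwrite("pics/wrist6.png",im)
```

```text
7.1333 [ 0.4955554  -0.18508379  0.1611233 ] 0.05049885534930254 [-6.24702314  2.92873032 15.00834445] [0.32922769 1.34277955 0.03147962] [-2.04676601e+01  1.92676355e+01 -2.91143763e+00  6.77146546e+01
 -2.15715454e-02  2.45166110e+01]
```

View pics/wrist6.png

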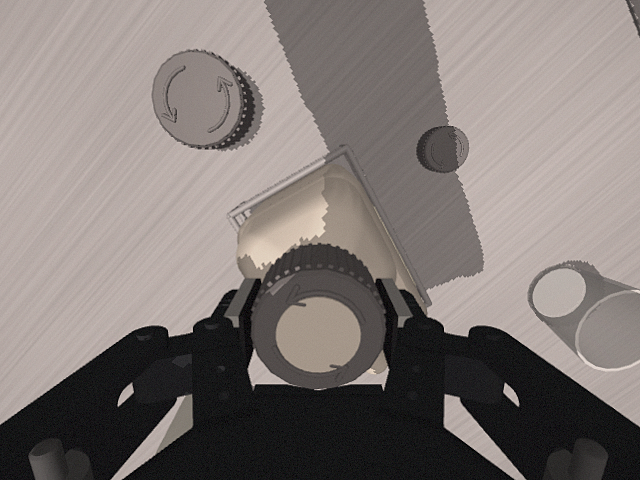

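The cap followed the gripper through 64°, with the arrowhead still at (295,295). Easing the push and watching the force.

Request:
send_rows([
  {"rot": [0, 0, 0], "delta_pos": [-1.5, 0, 0], "grip": 0},
  {"rot": [0, 0, 0], "delta_pos": [-3, 0, 0], "grip": 0},
  {"rot": [0, 0, 0], "delta_pos": [-4.5, 0, 0], "grip": 0},
  {"rot": [0, 0, 0], "delta_pos": [-6, 0, 0], "grip": 0},
  {"rot": [0, 0, 0], "delta_pos": [-7.5, 0, 0], "grip": 0},
  {"rot": [0, 0, 0], "delta_pos": [-9, 0, 0], "grip": 0},
  {"rot": [0, 0, 0], "delta_pos": [-10.5, 0, 0], "grip": 0},
  {"rot": [0, 0, 0], "delta_pos": [-12, 0, 0], "grip": 0},
  {"rot": [0, 0, 0], "delta_pos": [-12, 0, 0], "grip": 0},
])

```text
time: 7.88
ee_pos: [0.4954, -0.1851, 0.17]
tcp_rot: [131.6, 89.9, 176.6]
ft_force: [-1.8, -0.1, 0.2]
gripper_width: 0.0506
```

Run:
```python
from h import *
im=vision.get_image("wrist"); s=r.state()
print(s["time"],s["ee_pos"],s["gripper_width"],s["ft_force"],s["ft_torque"])
cv2.imwrite("pics/wrist7.png",im)
```

```text
7.9333 [ 0.49536161 -0.18507046  0.16999477] 0.05070622151202864 [-2.10284334 -0.9280038   0.40916572] [-0.08478656  0.39642828  0.01793809]
```

View pics/wrist7.png

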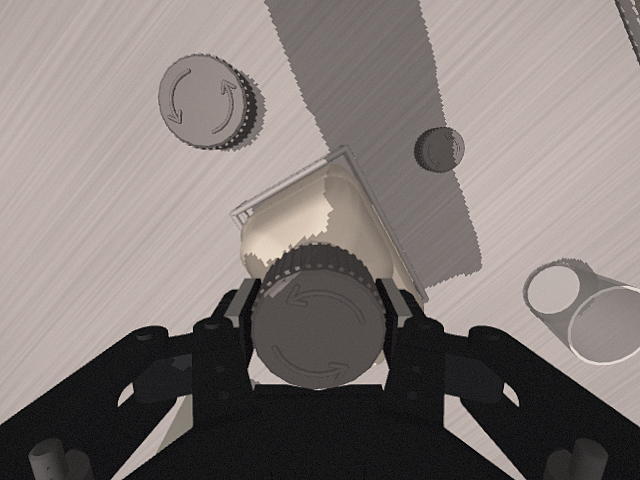

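The cap is free: it is up 9 mm with no downward pull on the wrist. Lifting straight up, slowly at first.

Request:
send_rows([
  {"rot": [0, 0, 0], "delta_pos": [-2, 0, 0], "grip": 0},
  {"rot": [0, 0, 0], "delta_pos": [-4, 0, 0], "grip": 0},
  {"rot": [0, 0, 0], "delta_pos": [-6, 0, 0], "grip": 0},
  {"rot": [0, 0, 0], "delta_pos": [-9, 0, 0], "grip": 0},
  {"rot": [0, 0, 0], "delta_pos": [-12, 0, 0], "grip": 0},
  {"rot": [0, 0, 0], "delta_pos": [-15, 0, 0], "grip": 0},
])

```text
time: 8.43
ee_pos: [0.4956, -0.185, 0.1858]
tcp_rot: [127.2, 90.0, 172.2]
ft_force: [-1.3, -0.7, -1.4]
gripper_width: 0.0508
```

Request:
send_rows([
  {"rot": [0, 0, 0], "delta_pos": [-4, 0, 0], "grip": 0},
  {"rot": [0, 0, 0], "delta_pos": [-8, 0, 0], "grip": 0},
  {"rot": [0, 0, 0], "delta_pos": [-13, 0, 0], "grip": 0},
  {"rot": [0, 0, 0], "delta_pos": [-20, 0, 0], "grip": 0},
  {"rot": [0, 0, 0], "delta_pos": [-30, 0, 0], "grip": 0},
  {"rot": [0, 0, 0], "delta_pos": [-40, 0, 0], "grip": 0},
  {"rot": [0, 0, 0], "delta_pos": [-50, 0, 0], "grip": 0},
  {"rot": [0, 0, 0], "delta_pos": [-60, 0, 0], "grip": 0},
  {"rot": [0, 0, 0], "delta_pos": [-70, 0, 0], "grip": 0},
  {"rot": [0, 0, 0], "delta_pos": [-76, 0, 0], "grip": 0},
  {"rot": [0, 0, 0], "delta_pos": [-79, 0, 0], "grip": 0},
  {"rot": [0, 0, 0], "delta_pos": [-80, 0, 0], "grip": 0},
  {"rot": [0, 0, 0], "delta_pos": [-80, 0, 0], "grip": 0},
  {"rot": [0, 0, 0], "delta_pos": [-80, 0, 0], "grip": 0},
  {"rot": [0, 0, 0], "delta_pos": [-80, 0, 0], "grip": 0},
])

```text
time: 9.68
ee_pos: [0.4954, -0.1849, 0.2648]
tcp_rot: [114.2, 89.9, 159.2]
ft_force: [0.2, -0.2, -0.5]
gripper_width: 0.0502
```

Run:
```python
from h import *
im=vision.get_image("wrist"); s=r.state()
print(s["time"],s["ee_pos"],s["gripper_width"],s["ft_force"],s["dq"],Rt(s["tcp_rot"]).as_matrix()[:,0])
cv2.imwrite("pics/wrist8.png",im)
t=vision.get_image("scene");cv2.imwrite("pics/scene8.png",cv2.resize(t[130:340,120:400],(800,600),interpolation=cv2.INTER_CUBIC))
t=vision.get_image("top");cv2.imwrite("pics/top8.png",t)
```

```text
9.7333 [ 0.49541467 -0.18490574  0.26485313] 0.050761577468189205 [-0.04774865  0.36011303 -0.40487019] [ 0.01565294 -0.22688821  0.1171747   0.04904515 -0.03076435  0.10546816] [-1.25545846e-03  4.55019039e-04 -9.99999108e-01]
```

View pics/wrist8.png

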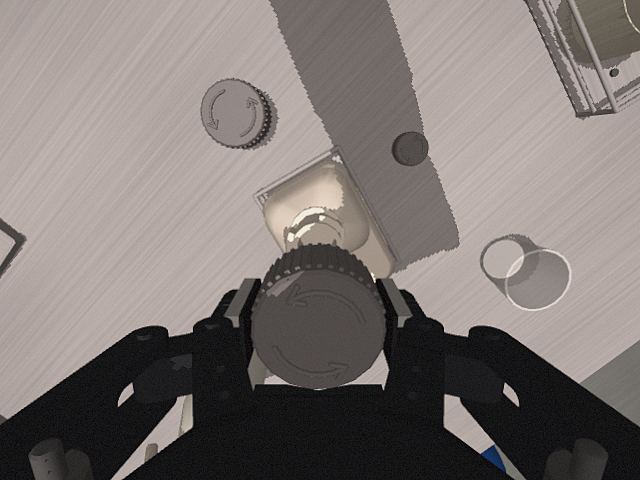

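View pics/scene8.png

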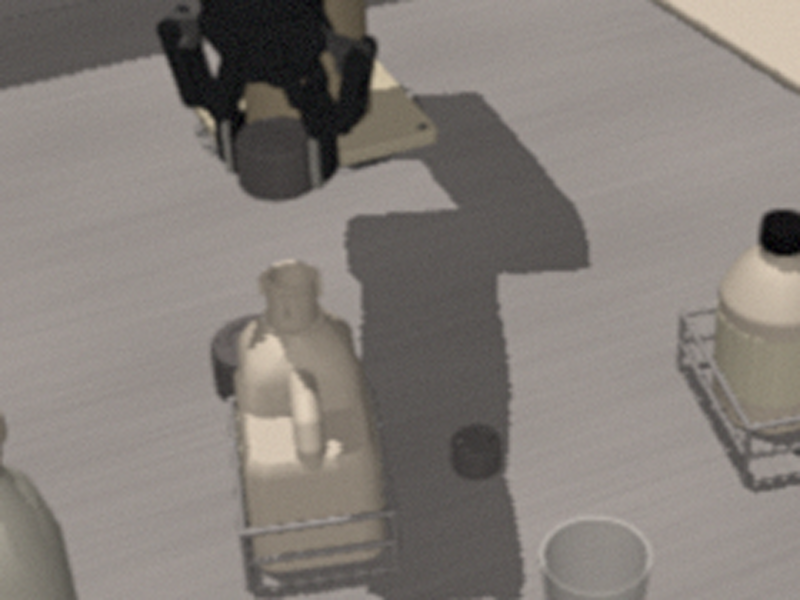

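View pics/top8.png

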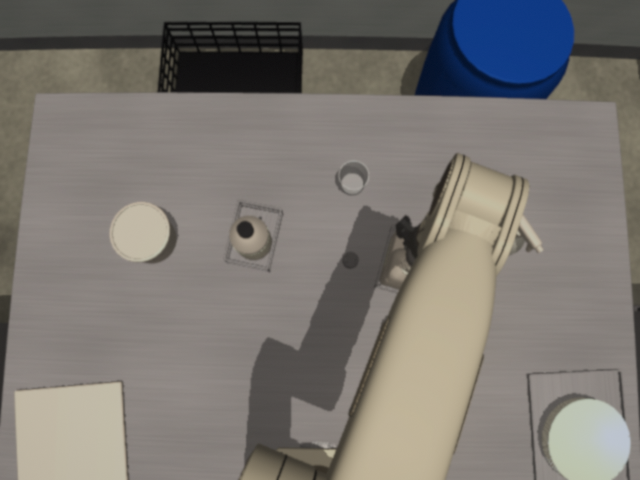

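The jug stands open and upright in its rack. The cap is level in the gripper above the mouth, and the bystanders haven't moved. Handing in.

Run:
```python
from h import *
print(r.close_job()); s=r.state(); print(s["time"],s["ee_pos"],s["gripper_width"],s["ft_force"])
```

```text
the job is handed in; nothing more can be done
None
the job is handed in; nothing more can be done
```

I opened the descaler jug and handed the job in with the cap still held above the open mouth, at about 9.7 s of the 35 s allowed. No verdict was given. After gripping the cap's sides at 80 N, I pressed it down about 6 mm and twisted it 64° anticlockwise. I then eased off and lifted it straight up.

**Last checks:**
- **Cap:** it is level in the grip (opening 50.8 mm) and still. Its underside is about 75 mm above the mouth and centred to within a few millimetres, worked out from the tool pose.
- **Jug and bench:** the camera pictures show the jug upright in its rack with its neck open. In the views I had, the bystanders stand where they were.

**Disagreements:**
- **Cap position:** before the grasp, the three cameras disagreed by several millimetres along the reach. I used the wrist camera, and the grasp came out centred.
- **Neck showing through:** while pressed, the pale neck showed through the cap's top in the picture. I took this for a drawing overlap, since the forces matched the stated spring, and it was gone once the cap rose.

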